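Zero a blade field probe and hold it on the marked spot

ROBOT

A 6-joint arm with a two-finger parallel gripper is mounted at the origin on a cart in front of the work surface, level with it; the furniture and walls round the work are solid. World frame = base frame: x ahead of the robot, y to its left, z up, the work surface at z = 0. Lengths are in m, angles in rad, forces in N, time in s.
With the tool pointing down it reaches from about 0.325 to 0.75 m from the base axis. Payload 7.6 kg.
Tool frame: the origin (TCP) lies at the very end of the fingers, on their centre line; the grasp point (between the pads) lies 19 mm behind it (manip.grip_point_offset is the distance from the TCP to the grasp point, in m); z points along the fingers, y is the line along which they close (so a half turn about z gives the same grasp; the last joint's range is limited). The gripper opens to 85 mm and grips with 20 to 120 N. Pads are 22 mm wide; open, the fingers measure 114 mm over their backs; the gripper's body (76 mm by 85 mm) begins 54 mm behind the grasp point. The pads swing forward as they close: fully open they stand 13 mm farther back than shut.
Start: joints at [-1.17, 0.052, 1.401, -0, 1.689, -0.07], TCP at [0.238, -0.468, 0.231] pointing down, gripper open.
Joint ranges: [-2.9, 2.9], [-0.91, 2.17], [0.12, 2.37], [-1.06, 4.2], [0.26, 2.73], [-2.93, 2.93]. Speed limits (rad/s): [2.57, 2.57, 3.01, 3.14, 3.14, 3.14].

INTERFACE

Orientations are given as a unit quaternion [x, y, z, w].
In Python, from rig import observe, grab_frame, manip gives the robot as it stands. The module is installed in compiled form; this text tells all that it offers.
- The arm moves only by the tool tcp_steps, called as name(argument=value, ...) on one line, values as JSON. Schema: {"type":"object","properties":{"steps":{"type":"array","items":{"type":"object","properties":{"finger_gap":{"type":"number"},"xyz":{"type":"array","items":{"type":"number"},"minItems":3,"maxItems":3},"turn":{"type":"number"}},"additionalProperties":false,"required":["finger_gap"]},"minItems":1,"maxItems":10},"only":{"type":"string"},"quiet":{"type":"boolean"},"lines":{"type":"string"}},"required":["steps"],"additionalProperties":false}. steps is a list of rows, 1 to 10 of them, each an object with the fields finger_gap (the finger opening in m), xyz (a list: dx, dy, dz in shares of the most that a row can go, 1 being 62.5 mm), turn (a turn about the tool's z in normalised numbers (1 is pi rad)); a field left out counts as zero (the opening has to be given); each row shifts and turns the commanded pose from where the row before left it, along the tool's axes as they then stand; what a row does not reach is not made up. A row lasts 1/8 s, in which the tool goes at most 0.0625 m and 0.188 rad, less where a joint would pass 70% of its speed; a pose out of reach is approached as far as the arm can. The fingers move at their own pace and stop on an object; the grip force is fixed at half the most. Time passes only in rows, so rows that do not move let the fingers close. The tool returns the time, the measured TCP pose, the force, the opening and the grip force at its end. only (a regular expression) keeps the lines of the reply that match it, lines (a string "A,B") keeps lines A to B, and quiet returns only ok. Shift and turn numbers lie between -1 and 1, and a call with a number outside is refused. Input that does not fit is refused with a message, and nothing moves.
- observe(): the state, without advancing time (a new reading comes with each control period).
- grab_frame(name): name is "side" or "top"; returns a dict with "frame" (420x560x3 uint8, red, green, blue), "fx", "fy", "cx", "cy" (pixels), "k1" (the pictures are not rectified: a ray, as slopes to the right and down, at radius r is drawn at 1 + k1 r^2 times it, then the intrinsics apply), "R" (3x3) and "t" (3): a world point X has camera coordinates R X + t. Camera axes: x right, y down, z forward; pixel columns grow to the right and rows downward; lengths in m; the calibration is good to about 2 mm. A picture is of the moment at which its call begins. There is no depth.
- manip.job_done(): hands the job in; it is judged then, once.
The state is a dict: "time_s": time; "joint_pos": joint angles; "joint_vel": joint speeds; "joint_torque": joint torques, N m; "ee_pos": TCP position; "orientation": TCP orientation; "wrist_force": force on the tool from outside, world axes, zero at the start; "moment": the same for the moment, N m; "width": finger opening in m; "gripper_force": force on a finger pad.
Only numpy, scipy, OpenCV 4.12 (cv2) and the standard library are available. Lean on these libraries where they do the work, as an engineer would, in place of code of your own. Each camera call takes 0.05 s, during which the arm holds its last target. There are 200 camera calls.

TASK

Take the flat-bladed probe out of its grey stand, lower its blade upright into the slot of the steel zeroing block until the line across the blade is level with the slot's mouth, and keep it still there for a second. Then hold the probe upright with the blade's end inside the ring on the sprung table, its width along the two short lines, pressing lightly so that the table sinks about half of its 10 mm travel. Finish while still holding it there, and leave the other things where they are.

Things in the scene. Friction and masses are not known exactly. Their poses are not given: they have to be found in the camera images.
- field_probe: Handheld probe, about 0.08 kg, 144 mm long, upright in its stand, blade down. Origin: centre of the end of the blade; z runs up to the handle, y along the blade's width, x across its thickness. Steel blade 4 mm (x) by 14 mm (y), 48 mm long, with a dark line round it at z = 32 mm; dark collar 20 x 26 mm from z = 48 to 55 mm; white handle 16 mm (x) by 24 mm (y) from z = 55 to 140 mm.
- probe_grip (a point): Point on the probe's axis in the handle, 115 mm above the end of the blade and 25 mm below the handle's top: a good place for the grip, across the 16 mm (x). Axes as the probe's.
- probe_stand: Grey plastic stand, fixed, foot 80 x 90 mm, 85 mm high; origin at the centre of its underside. It holds the probe upright, x and y along the stand's, the blade's end 7 mm above the worktop; the upper 62 mm of the handle stand out. Sleeve 24 x 30 mm, 30 mm deep, below it an 11 x 21 mm well for the blade: lift the probe straight up at least 80 mm to clear it.
- zero_block: Steel zeroing block (zero-field block) with dark bands and a dark frame round its slot, fixed: foot 76 x 86 mm, body 56 mm (x) by 66 mm (y), 66 mm high, with one blind slot in the middle of its top. Origin at the centre of its underside.
- slot_mouth (a point): Centre of the slot's mouth, in the top of the zero-field block, 66 mm above the worktop. The slot goes straight down 50 mm and measures 9 mm along x and 20 mm along y, with a 3 mm chamfer at the mouth. Either way round of the blade is right.
- field_stage: Fixed grey base 90 x 90 x 24 mm that carries on four posts a flat aluminium sprung table 90 x 90 mm with a 66 x 82 mm raised plate. Origin at the centre of its underside; top of the table 58 mm above the worktop when not pressed.
- spot (a point): Marked spot on top of the sprung table, 10 mm from its middle towards the base's +x: centre of a dark ring of 24 mm inner diameter. Two short dark lines, 12 mm long, lie beside the ring along y, at y = +-22 mm: the blade's width is to run along them (either way round). Moves down with the table.
- stage_table (a joint): How far the table has been pushed straight down, m: 0 free, 0.010 at its stop. Sprung: it starts to give at 1 N and then takes 0.6 N per mm (4 N at half travel).
- forceps: Steel forceps, 125 mm long, lying between the fixtures: a bystander, loose.
- marker_1: Marker pen, 136 mm long, lying between the fixtures: a bystander, loose.
- tape_roll: Roll of labelling tape, 80 mm across, 13 mm high, behind the fixtures: a bystander, loose.
- parafilm_roll: White roll of sealing film, 62 mm across, 50 mm high, behind the fixtures: a bystander, loose.
- bench_timer: White bench timer, 62 mm high, behind the fixtures: a bystander, loose.
- notepad: Notebook 107 x 150 x 12 mm at the left: a bystander, loose.
- reagent_bottle: White bottle with screw cap, 68 mm across, 135 mm high, at the left: a bystander, loose.
Not all that is in view belongs to the job. What is shaped like the field_probe but purple is not meant.

How it is judged:
On the way:
1. the blade is upright in the zero-field block's slot, down to its line within 6 mm, and kept still there (z of field_probe in the frame of slot_mouth between -0.038 and -0.026 m and horizontal distance between field_probe and slot_mouth below 0.008 m and angle between field_probe's own z axis and vertical below 0.14 rad and linear speed of field_probe below 0.02 m/s), for 0.5 s.
At the end, for the whole second after the job is handed in: the gripper holds the probe still and upright (7 degrees), blade end within 5 mm of the ring's centre and on the table, its width along the lines (10 degrees), the table 2 to 8 mm down under 1.2 to 8 N; the probe is clear of block and stand, the fingers clear of the table (horizontal distance between field_probe and spot below 0.005 m and angle between field_probe's own z axis and vertical below 0.12 rad and angle between the y axis of field_probe and the y axis of spot, either way round below 0.17 rad and value of joint stage_table between 0.002 and 0.008 m and contact force between field_probe and field_stage between 1.2 and 8 N and z of field_probe in the frame of spot between -0.003 and 0.003 m and contact force between the fingers and field_probe above 1 N and contact force between the fingers and field_stage below 0.1 N and contact force between field_probe and zero_block below 0.1 N and contact force between field_probe and probe_stand below 0.1 N and linear speed of field_probe below 0.02 m/s); the arm keeps its last pose, push and grip.
It fails at once if the probe is pressed hard on the sprung table (over 15 N) (contact force between field_probe and field_stage above 15 N).
It fails at once if the probe is rammed into the zero-field block (over 25 N) (contact force between field_probe and zero_block above 25 N).
It fails at once if a bystander is shifted by more than 30 mm (distance of any of forceps, marker_1, tape_roll, parafilm_roll, bench_timer, notepad, reagent_bottle from where it was at the start of the episode above 0.03 m).
It also fails if it takes over 51 s, if anything falls off the work surface, if the arm or the gripper's body presses on something with over 40 N, if the wrist force passes 120 N, or if a joint passes its speed limit or range.

## Working session

There is one attempt and no reset: what is moved stays moved. The work goes in short steps, Python scripts to look and compute and a tool call to move; the robot and the scene stay as the last step left them, time stands still between calls to the robot, and variables do not carry over. Pictures are saved under pics/ and viewed, at most 13 in all, crops included, and the job is handed in when it is done.

```bash
mkdir -p pics
```

Create h.py:
```python
import numpy as np, cv2
from rig import observe, grab_frame, manip
def snap(n,tag):
    f=grab_frame(n); np.savez(f"pics/{tag}.npz",**f)
    cv2.imwrite(f"pics/{tag}.png",cv2.cvtColor(f["frame"],cv2.COLOR_RGB2BGR)); return f
def load(tag): return dict(np.load(f"pics/{tag}.npz"))
def proj(f,X):
    c=np.atleast_2d(X)@np.array(f["R"]).T+np.array(f["t"]); s=c[:,:2]/c[:,2:]
    s=s*(1+f["k1"]*(s**2).sum(1,keepdims=True))
    return np.c_[s[:,0]*f["fx"]+f["cx"],s[:,1]*f["fy"]+f["cy"]]
def unproj(f,px,z):
    px=np.atleast_2d(np.array(px,float)); d=np.c_[(px[:,0]-f["cx"])/f["fx"],(px[:,1]-f["cy"])/f["fy"]]
    s=d.copy()
    for _ in range(20): s=d/(1+f["k1"]*(s**2).sum(1,keepdims=True))
    R=np.array(f["R"]); C=-R.T@np.array(f["t"]); w=np.c_[s,np.ones(len(s))]@R
    return C+w*((np.array(z)-C[2])/w[:,2])[:,None]
def crop(tag,out,x0,y0,x1,y1,k):
    im=cv2.imread(f"pics/{tag}.png")[y0:y1,x0:x1]; cv2.imwrite(f"pics/{out}.png",cv2.resize(im,None,fx=k,fy=k,interpolation=cv2.INTER_CUBIC))
```

Run:
```python
from h import *
for n in("side","top"):
    f=snap(n,n+"0"); print(n,f["fx"],f["k1"],-np.array(f["R"]).T@f["t"],np.array(f["R"])[2])
o=observe(); print(o["orientation"],o["width"],o["wrist_force"],manip.grip_point_offset)
```

```text
side 421.77536469979736 -0.07062471947252022 [ 0.11210427 -1.05378669  0.85030455] [ 0.30638875  0.79621762 -0.52169286]
top 432.4521012047086 -0.05479901671287343 [0.28885653 0.10568183 1.48834427] [ 0.18956116 -0.00431754 -0.98185942]
[ 9.72419893e-01  2.33236081e-01 -9.99069379e-05 -6.87993046e-04] 0.08552084697272332 [-0.44109753  0.01385223  0.25135973] 0.0187
```

View pics/side0.png

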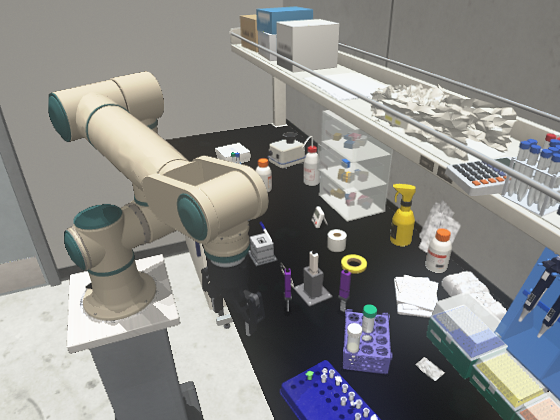

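View pics/top0.png

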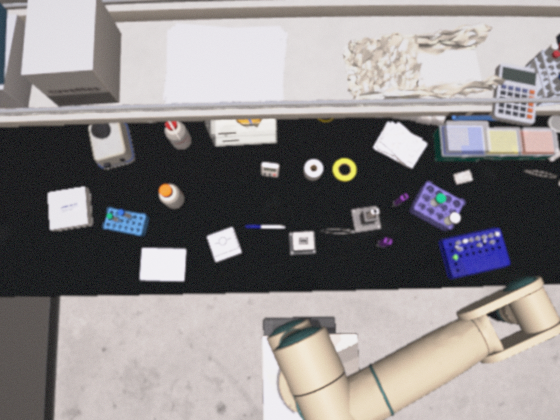

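Top view: the stage is at (224,244), the block at (302,242), and the grey stand with the white probe at (367,218). Candidates for the probe are the white handle in the grey stand at top (373,212) / side (314,262), and the purple look-alikes at top (387,241) and (401,200) / side (288,283) and (345,285). I choose the white one in the grey stand and check it in a crop.

Run:
```python
from h import *
import cv2
a=cv2.imread("pics/top0.png"); b=cv2.imread("pics/side0.png")
r=lambda i,k:cv2.resize(i,None,fx=k,fy=k,interpolation=cv2.INTER_CUBIC)
A=np.hstack([r(a[220:270,195:245],5),r(a[220:270,277:327],5),r(a[190:240,345:395],5)])
B=np.hstack([r(b[240:310,280:350],5),r(b[215:285,235:305],5)])
c=np.zeros((600,750,3),np.uint8); c[:250]=A; c[250:600,:700]=B; cv2.imwrite("pics/c1.png",c)
```

```text
(no output)
```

View pics/c1.png

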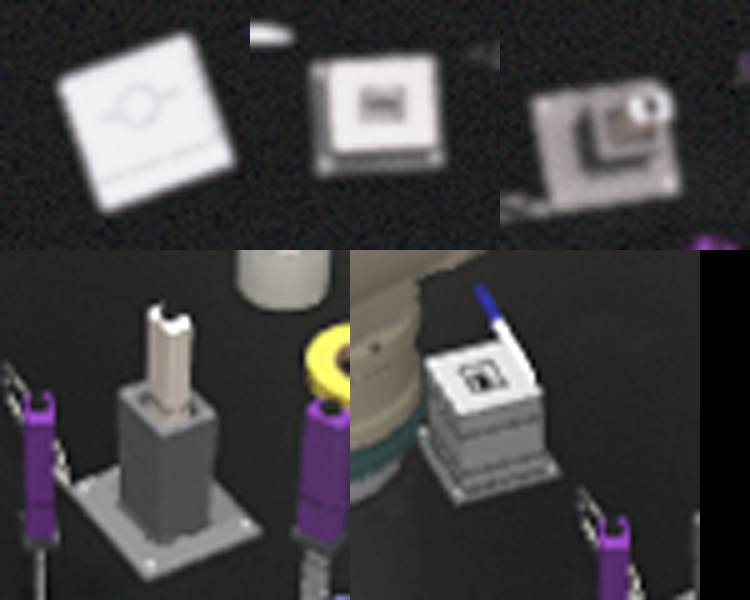

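White handle in the grey stand confirmed; slot (302,240 top), ring (222.5,240.5 top), handle top (375,211 top; 314,252 side) are visible. Now I turn these into positions.

Run:
```python
from h import *
from scipy.optimize import least_squares
T=load("top0");S=load("side0")
def A(pts,ox,oy,sx): return [[(u+.5-sx)/5-.5+ox,(v+.5)/5-.5+oy] for u,v in pts]
def B(pts,ox,oy,sx): return [[(u+.5-sx)/5-.5+ox,(v+.5-250)/5-.5+oy] for u,v in pts]
def fit(obs,x0):
    # obs: (cam, local pts, px)
    def res(p):
        c,s=np.cos(p[2]),np.sin(p[2]);r=[]
        for f,L,px in obs:
            L=np.array(L);W=np.c_[p[0]+c*L[:,0]-s*L[:,1],p[1]+s*L[:,0]+c*L[:,1],L[:,2]]
            r.append((proj(f,W)-px).ravel())
        return np.concatenate(r)
    q=least_squares(res,x0); print(np.round(q.x,4),np.degrees(q.x[2]).round(1)); print(np.round(q.fun,1))
q=lambda hx,hy,z:[[hx,hy,z],[hx,-hy,z],[-hx,-hy,z],[-hx,hy,z]]
print("ring",unproj(T,A([(140,105)],195,220,0),.058))
l=unproj(T,A([(100,118),(182,93)],195,220,0),.058);print("lines",l)
print("stage");fit([(T,q(.045,.045,.058),A([(58,78),(188,33),(235,163),(103,213)],195,220,0)),(T,[[.01,0,.058]],A([(140,105)],195,220,0))],[.4,.25,.3])
print("slot",unproj(T,A([(382,104)],277,220,250),.066),unproj(S,B([(485,377)],235,215,350),.066))
print("block");fit([(T,q(.028,.033,.066),A([(329,58),(438,55),(441,149),(331,152)],277,220,250)),(T,[[0,0,.066]],A([(382,104)],277,220,250)),
 (S,[[.028,.033,.066],[.028,-.033,.066],[-.028,-.033,.066],[-.028,.033,.066]],B([(500,340),(540,388),(465,418),(428,362)],235,215,350))],[.4,.05,0])
print("probe top",unproj(T,A([(651,104)],345,190,500),.147),unproj(S,B([(170,312)],280,240,0),.149))
print("stand");fit([(T,q(.04,.045,.006),A([(533,97),(665,80),(680,190),(548,213)],345,190,500)),(S,[[.04,-.045,.006],[-.04,-.045,.006],[-.04,.045,.006]],B([(262,525),(150,575),(75,487)],280,240,0)),
 (T,[[0,0,.147]],A([(651,104)],345,190,500)),(S,[[0,0,.147]],B([(170,314)],280,240,0))],[.45,-.1,.1])
```

```text
ring [[0.46285139 0.28261885 0.058     ]]
lines [[0.45470569 0.30923397 0.058     ]
 [0.47030945 0.25463449 0.058     ]]
stage
[0.4521 0.2788 0.3314] 19.0
[ 0.4  0.6 -0.1  0.4 -0.6 -0.4  0.1 -1.   0.2  0.4]
slot [[0.4569341 0.015815  0.066    ]] [[0.4590895  0.01071202 0.066     ]]
block
[0.4578 0.0137 0.0343] 2.0
[ 0.7  1.1 -1.2  0.6 -0.6 -1.4  1.4 -0.9  0.6 -0.3  0.6 -0.2  0.2  0.7
 -1.1 -1.  -0.9 -0.6]
probe top [[ 0.5376524  -0.20969244  0.147     ]] [[ 0.53615018 -0.21176473  0.149     ]]
stand
[ 0.5374 -0.2107  0.1211] 6.9
[ 0.2 -0.3 -1.  -0.5  0.3 -0.2  1.2 -1.1  0.2  0.5 -0.7  0.  -1.6 -0.8
  0.3  0.1  0.2 -0.1]
```

Add to h.py:
```python
from scipy.spatial.transform import Rotation as Ro
def goal(x,y,z,psi):
    o=observe(); R=Ro.from_quat(o["orientation"]).as_matrix(); p=np.array(o["ee_pos"])
    ps=np.degrees(np.arctan2(R[1,0],R[0,0])); d=np.array([x,y,z])-p
    t=-np.radians(psi-ps); R2=R@Ro.from_euler("z",t).as_matrix()
    print("t",round(o["time_s"],2),"p",p.round(4),"psi",ps.round(2),"tilt",R[2].round(4),"j6",np.round(o["joint_pos"][5],2),"\nnow-axes",(R.T@d).round(4),"turn",round(t,4),"after-turn axes",(R2.T@d).round(4))
```

```bash
python3 -c "
from h import *
goal(.5369,-.2107,.231,96.9)
T=load('top0');print(unproj(T,[[387,241],[401,200]],.14))"
```

```text
t 0.1 p [ 0.2381 -0.4676  0.2306] psi 26.98 tilt [ 1.0e-04 -1.4e-03 -1.0e+00] j6 -0.07 
now-axes [ 3.829e-01 -9.340e-02 -3.000e-04] turn -1.2204 after-turn axes [ 2.192e-01  3.275e-01 -3.000e-04]
[[ 0.44031775 -0.24370141  0.14      ]
 [ 0.57101985 -0.297995    0.14      ]]
```

Units first: shifts go in shares of 62.5 mm and turns go in shares of pi rad. So 0.0547 m is 0.8752, -0.0136 m is -0.2176.

tcp_steps(steps=[{"finger_gap":0.06, "xyz":[0.8752, -0.2128, 0]}, {"finger_gap":0.06, "xyz":[0.8752, -0.2128, 0]}, {"finger_gap":0.06, "xyz":[0.8752, -0.2128, 0]}, {"finger_gap":0.06, "xyz":[0.8752, -0.2128, 0]}, {"finger_gap":0.06, "xyz":[0.8752, -0.2128, 0]}, {"finger_gap":0.06, "xyz":[0.8752, -0.2128, 0]}, {"finger_gap":0.06, "xyz":[0.8752, -0.2176, 0]}])

```text
time_s: 0.98
ee_pos: [0.5381, -0.2095, 0.2309]
orientation: [0.972, 0.233, -0.0, -0.0]
wrist_force: [0.4, -1.3, 0.2]
width: 0.0599
gripper_force: 0.0
```

tcp_steps(steps=[{"finger_gap":0.06, "turn":-0.0557}, {"finger_gap":0.06, "turn":-0.0557}, {"finger_gap":0.06, "turn":-0.0557}, {"finger_gap":0.06, "turn":-0.0557}, {"finger_gap":0.06, "turn":-0.0557}, {"finger_gap":0.06, "turn":-0.0557}, {"finger_gap":0.06, "turn":-0.0541}, {"finger_gap":0.06}])

```text
time_s: 1.98
ee_pos: [0.5369, -0.2109, 0.2308]
orientation: [0.664, 0.748, -0.0, -0.0]
wrist_force: [0.1, -0.6, -0.4]
width: 0.0595
gripper_force: 0.0
```

```bash
python3 -c "
from h import *
goal(.5369,-.2107,.103,96.9)
snap('side','side1');snap('top','top1')
crop('side1','c2',160,200,360,350,4)"
```

```text
t 1.98 p [ 0.5369 -0.2109  0.2308] psi 96.79 tilt [ 4.e-04 -8.e-04 -1.e+00] j6 -0.56 
now-axes [1.000e-04 1.000e-04 1.278e-01] turn -0.002 after-turn axes [1.000e-04 1.000e-04 1.278e-01]
```

View pics/c2.png

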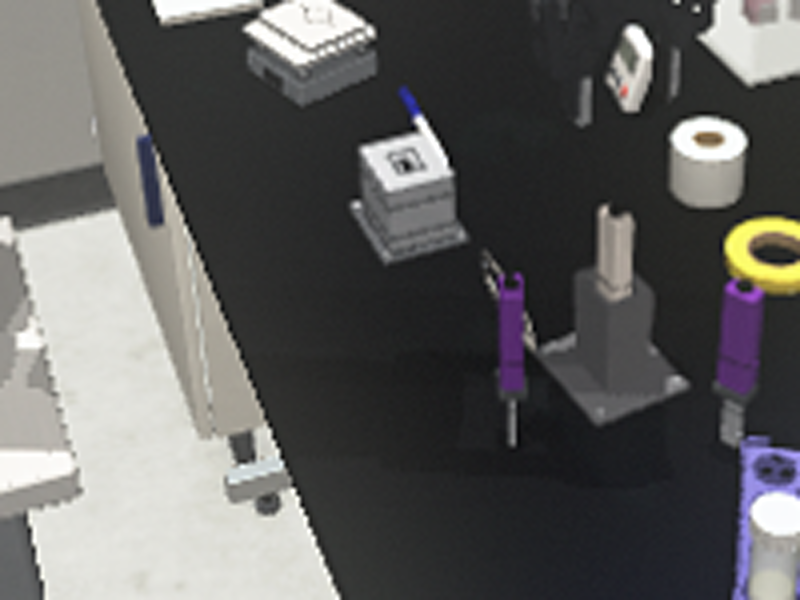

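Fingers (tips at crop (585,122) and (672,95)) straddle the handle (615,212); the stage's ring is now visible at crop (318,14).

Scaled: 0.032 m is 0.512, 0.0318 m is 0.5088.

```bash
python3 -c "
from h import *
S=load('side1');print((proj(S,[[.5369,-.2109,.2308]])-[160,200])*4)
print(unproj(S,[[160+318/4-.4,200+14/4-.4]],.058))"
```

```text
[[618.53686394 108.36243408]]
[[0.46471712 0.28140848 0.058     ]]
```

tcp_steps(steps=[{"finger_gap":0.06, "xyz":[0, 0, 0.512]}, {"finger_gap":0.06, "xyz":[0, 0, 0.512]}, {"finger_gap":0.06, "xyz":[0, 0, 0.512]}, {"finger_gap":0.06, "xyz":[0, 0, 0.5088]}, {"finger_gap":0.06}])

```text
time_s: 2.7
ee_pos: [0.5355, -0.2103, 0.1007]
orientation: [0.664, 0.748, -0.001, -0.003]
wrist_force: [-0.0, 0.2, 0.1]
width: 0.0599
gripper_force: 0.0
```

tcp_steps(steps=[{"finger_gap":0}, {"finger_gap":0}, {"finger_gap":0}, {"finger_gap":0}, {"finger_gap":0}, {"finger_gap":0}])

```text
time_s: 3.45
ee_pos: [0.5378, -0.2113, 0.1052]
orientation: [0.663, 0.748, 0.0, 0.001]
wrist_force: [0.1, 0.6, 7.0]
width: 0.0155
gripper_force: 60.3
```

```bash
python3 -c "
from h import *
o=observe();print(o['width'],o['wrist_force'],o['moment']);goal(.4578,.0137,.24,92)"
```

```text
0.015469891005734612 [0.13079673 0.57630768 7.02482185] [0.07167546 0.0499899  0.00274024]
t 3.45 p [ 0.5378 -0.2113  0.1052] psi 96.87 tilt [-0.0016  0.0025 -1.    ] j6 -0.56 
now-axes [ 0.2328 -0.0522 -0.1353] turn 0.085 after-turn axes [ 0.2275 -0.0717 -0.1353]
```

Scaled: -0.03 m is -0.48, -0.025 m is -0.4.

tcp_steps(steps=[{"finger_gap":0, "xyz":[0, 0, -0.32]}, {"finger_gap":0, "xyz":[0, 0, -0.48]}, {"finger_gap":0, "xyz":[0, 0, -0.48]}, {"finger_gap":0, "xyz":[0, 0, -0.48]}, {"finger_gap":0, "xyz":[0, 0, -0.4]}, {"finger_gap":0}, {"finger_gap":0}])

```text
time_s: 4.32
ee_pos: [0.5367, -0.2108, 0.2369]
orientation: [0.663, 0.748, -0.0, -0.001]
wrist_force: [-0.0, 0.2, -1.7]
width: 0.0152
gripper_force: 59.5
```

```bash
python3 -c "
from h import *
o=observe();print(o['wrist_force'],o['moment'],o['width']);goal(.4578,.0137,.24,92)
f=snap('side','side2');T=snap('top','top2')
crop('side2','c3',265,170,365,270,6)
p=np.array(o['ee_pos']);print((proj(f,[p-[0,0,.098],p-[0,0,.066],p+[0,0,.042]])-[265,170])*6)"
```

```text
[-0.00714065  0.19323242 -1.69158788] [0.01654043 0.00783657 0.03503356] 0.015231129037509351
t 4.33 p [ 0.5367 -0.2108  0.2369] psi 96.87 tilt [ 0.0011 -0.0018 -1.    ] j6 -0.56 
now-axes [ 0.2323 -0.0514 -0.0028] turn 0.0851 after-turn axes [ 0.2271 -0.071  -0.0028]
[[291.0353389  508.08947989]
 [293.14246398 452.0346367 ]
 [300.61141838 250.04026024]]
```

View pics/c3.png

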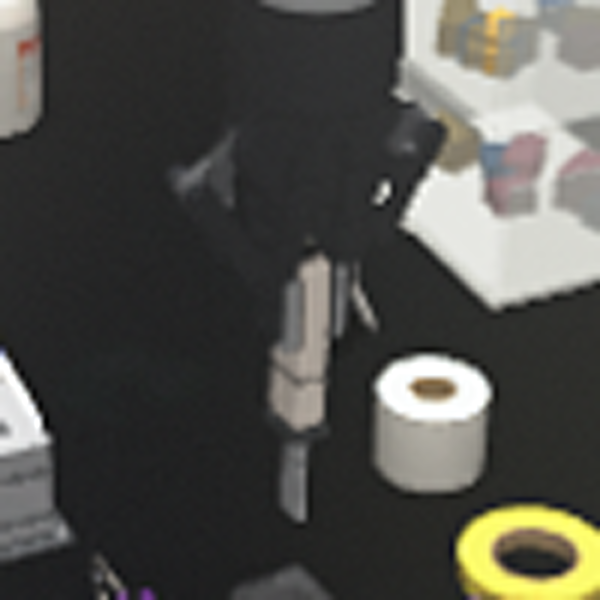

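Scaled: 0.0454 m is 0.7264, -0.0142 m is -0.2272, 0.085 rad / 3.1416 = 0.0271.

tcp_steps(steps=[{"finger_gap":0, "turn":0.0271}, {"finger_gap":0, "xyz":[0.7264, -0.2272, 0]}, {"finger_gap":0, "xyz":[0.7264, -0.2272, 0]}, {"finger_gap":0, "xyz":[0.7264, -0.2272, 0]}, {"finger_gap":0, "xyz":[0.7264, -0.2272, 0]}, {"finger_gap":0, "xyz":[0.7264, -0.2272, 0]}, {"finger_gap":0}, {"finger_gap":0}])

```text
time_s: 5.42
ee_pos: [0.4581, 0.0132, 0.2379]
orientation: [0.695, 0.719, -0.0, -0.0]
wrist_force: [0.8, -0.8, -0.9]
width: 0.0154
gripper_force: 59.4
```

```bash
python3 -c "
from h import *
goal(.458,.0133,.19,92)"
```

```text
t 5.42 p [0.4581 0.0132 0.2379] psi 92.02 tilt [-4.e-04 -9.e-04 -1.e+00] j6 -0.09 
now-axes [ 0.0002 -0.      0.0479] turn 0.0004 after-turn axes [ 0.0002 -0.      0.0479]
```

Scaled: 0.032 m is 0.512, 0.03 m is 0.48.

tcp_steps(steps=[{"finger_gap":0, "xyz":[0, 0, 0.48]}, {"finger_gap":0, "xyz":[0, 0, 0.512]}, {"finger_gap":0}, {"finger_gap":0}])

```text
time_s: 5.92
ee_pos: [0.4588, 0.0128, 0.1776]
orientation: [0.695, 0.719, 0.0, 0.001]
wrist_force: [0.1, -0.7, 0.6]
width: 0.0155
gripper_force: 59.4
```

```bash
python3 -c "
from h import *
goal(.458,.0133,.17,92)
o=observe();f=snap('side','side3');T=snap('top','top3')
p=np.array(o['ee_pos']);print((proj(f,[p-[0,0,.098],p-[0,0,.05],[.458,.0133,.066]])-[225,185])*9)
print((proj(T,[p-[0,0,.098],[.458,.0133,.066]])-[272,210])*6)
a=cv2.imread('pics/side3.png');b=cv2.imread('pics/top3.png')
r=lambda i,k:cv2.resize(i,None,fx=k,fy=k,interpolation=cv2.INTER_CUBIC)
c=np.zeros((600,800,3),np.uint8);c[:,:450]=r(a[185:252,225:275],9)[:600];c[:360,450:800]=r(b[210:270,272:331],6)[:,:350];cv2.imwrite('pics/c4.png',c)"
```

```text
t 5.92 p [0.4588 0.0128 0.1776] psi 91.94 tilt [-3.0e-04  1.2e-03 -1.0e+00] j6 -0.09 
now-axes [ 0.0006 -0.0008  0.0076] turn -0.001 after-turn axes [ 0.0006 -0.0008  0.0076]
[[325.29617626 460.90716898]
 [320.41631611 348.20528286]
 [324.14600694 491.84190263]]
[[192.9818391  175.97228222]
 [190.49789057 180.37660651]]
```

View pics/c4.png

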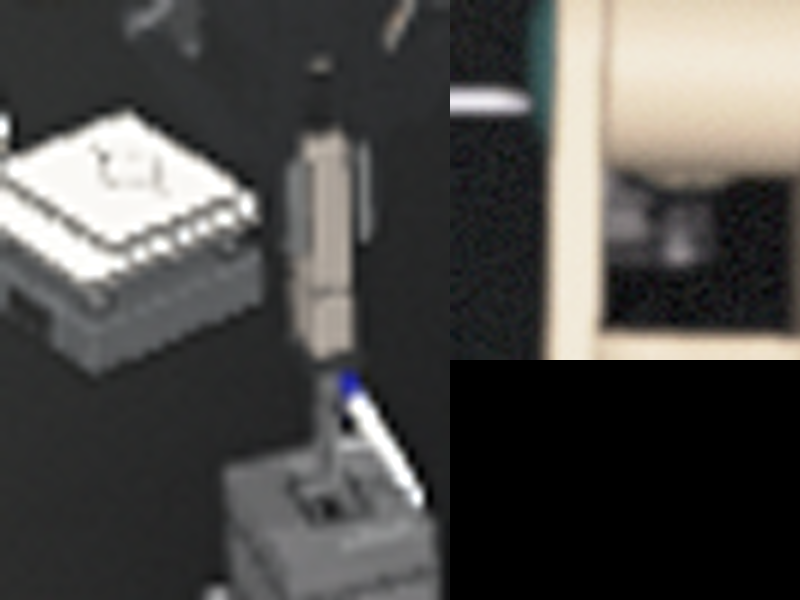

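The blade's end (≈(325,475)) is right over the slot (≈(327,500)), with the same picture offset as predicted for both. Lowering in steps.

tcp_steps(steps=[{"finger_gap":0, "xyz":[0, 0, 0.096]}, {"finger_gap":0, "xyz":[0, 0, 0.08]}, {"finger_gap":0, "xyz":[0, 0, 0.08]}, {"finger_gap":0, "xyz":[0, 0, 0.064]}, {"finger_gap":0}])

```text
time_s: 6.65
ee_pos: [0.4579, 0.0134, 0.1561]
orientation: [0.695, 0.719, -0.0, -0.0]
wrist_force: [-0.7, 0.6, -1.2]
width: 0.0152
gripper_force: 59.4
```

```bash
python3 -c "
from h import *
goal(.458,.0133,.132,92);print(observe()['moment'])"
```

```text
t 6.65 p [0.4579 0.0134 0.1561] psi 92.01 tilt [-0.e+00 -7.e-04 -1.e+00] j6 -0.09 
now-axes [-0.0001  0.0001  0.0241] turn 0.0001 after-turn axes [-0.0001  0.0001  0.0241]
[ 0.04301566 -0.00961665 -0.01649011]
```

Scaled: 0.006 m is 0.096.

tcp_steps(steps=[{"finger_gap":0, "xyz":[0, 0, 0.096]}, {"finger_gap":0, "xyz":[0, 0, 0.096]}, {"finger_gap":0, "xyz":[0, 0, 0.096]}, {"finger_gap":0, "xyz":[0, 0, 0.096]}, {"finger_gap":0}, {"finger_gap":0}])

```text
time_s: 7.4
ee_pos: [0.4583, 0.0134, 0.1327]
orientation: [0.695, 0.719, 0.0, 0.0]
wrist_force: [0.3, 0.7, -1.1]
width: 0.0154
gripper_force: 59.4
```

```bash
python3 -c "
from h import *
goal(.458,.0133,.132,92)
o=observe();f=snap('side','side4')
p=np.array(o['ee_pos']);print((proj(f,[p-[0,0,.066],p-[0,0,.05],[.458,.0133,.066]])-[230,210])*12)
crop('side4','c5',230,210,280,260,12)"
```

```text
t 7.4 p [0.4583 0.0134 0.1327] psi 92.0 tilt [-1.e-04  3.e-04 -1.e+00] j6 -0.09 
now-axes [-0.0001 -0.0003  0.0007] turn 0.0001 after-turn axes [-0.0001 -0.0003  0.0007]
[[372.8940752  353.36082783]
 [370.75316564 304.40683234]
 [372.19467592 355.7892035 ]]
```

View pics/c5.png

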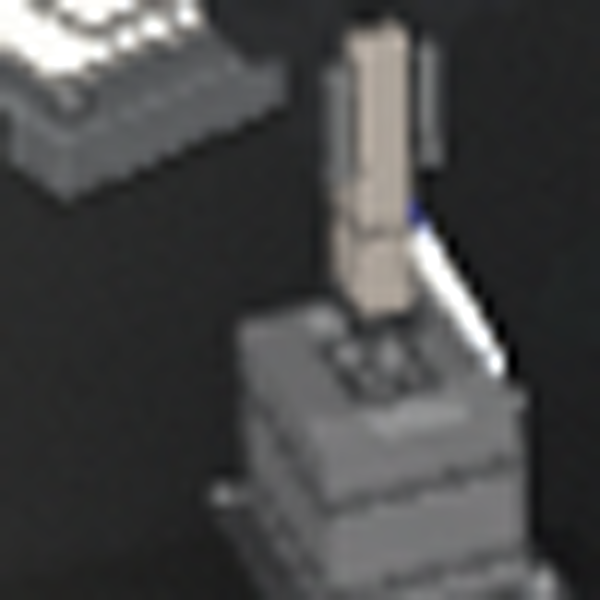

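The handle's lower corner is at (380,310) and the slot's centre at about (383,365), so the line is level with the mouth as computed. Hold, then lift.

tcp_steps(steps=[{"finger_gap":0}, {"finger_gap":0}, {"finger_gap":0}, {"finger_gap":0}, {"finger_gap":0}, {"finger_gap":0}, {"finger_gap":0}, {"finger_gap":0}, {"finger_gap":0}, {"finger_gap":0}])

```text
time_s: 8.7
ee_pos: [0.4581, 0.0134, 0.1325]
orientation: [0.695, 0.719, -0.0, 0.0]
wrist_force: [-1.1, 0.2, -0.5]
width: 0.0154
gripper_force: 59.4
```

tcp_steps(steps=[{"finger_gap":0}, {"finger_gap":0, "xyz":[0, 0, -0.16]}, {"finger_gap":0, "xyz":[0, 0, -0.16]}, {"finger_gap":0, "xyz":[0, 0, -0.16]}, {"finger_gap":0, "xyz":[0, 0, -0.32]}, {"finger_gap":0, "xyz":[0, 0, -0.48]}, {"finger_gap":0, "xyz":[0, 0, -0.32]}, {"finger_gap":0}])

```text
time_s: 9.7
ee_pos: [0.4589, 0.0134, 0.2346]
orientation: [0.695, 0.719, 0.001, 0.002]
wrist_force: [0.1, 0.0, -1.0]
width: 0.0152
gripper_force: 59.4
```

```bash
python3 -c "
from h import *
goal(.4635,.282,.2,108)
# ring/lines from both views for yaw
S=load('side3');px=lambda u,v:[225+(u+.5)/9-.5,185+(v+.5)/9-.5]
print(unproj(S,[px(100,155),px(165,185),px(130,172)],.058))
T=snap('top','top4');crop('top4','c6',197,217,252,272,10)
crop('side3','c6s',220,180,260,230,12)
a=cv2.imread('pics/c6.png');b=cv2.imread('pics/c6s.png')[:360,:250];b=cv2.imread('pics/c6s.png')[:,:250]
c=np.zeros((600,800,3),np.uint8);c[:550,:550]=a;c[:,550:]=b;cv2.imwrite('pics/c6c.png',c)
"
```

```text
t 9.7 p [0.4589 0.0134 0.2346] psi 92.01 tilt [-4.e-04  4.e-03 -1.e+00] j6 -0.09 
now-axes [0.2683 0.0139 0.0345] turn -0.2791 after-turn axes [0.2541 0.0873 0.0345]
[[0.45560748 0.29606162 0.058     ]
 [0.47343156 0.26151885 0.058     ]
 [0.46313508 0.27747574 0.058     ]]
```

View pics/c6c.png

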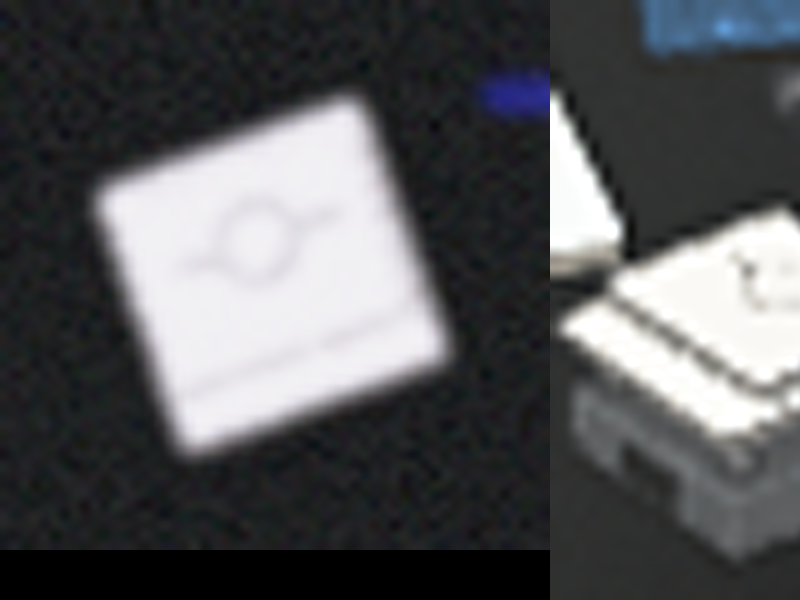

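Scaled: -0.148 rad / 3.1416 = -0.0471.

tcp_steps(steps=[{"finger_gap":0, "turn":-0.0471}, {"finger_gap":0, "turn":-0.0471}, {"finger_gap":0}])

```text
time_s: 10.12
ee_pos: [0.4577, 0.0134, 0.2313]
orientation: [0.582, 0.814, -0.001, -0.001]
wrist_force: [-0.4, 0.3, 0.9]
width: 0.0154
gripper_force: 59.5
```

```bash
python3 -c "
from h import *
goal(.4635,.2822,.18,109);print(observe()['wrist_force'])"
```

```text
t 10.12 p [0.4577 0.0134 0.2313] psi 108.88 tilt [ 7.0e-04 -1.9e-03 -1.0e+00] j6 -0.38 
now-axes [0.2524 0.0926 0.0513] turn -0.002 after-turn axes [0.2522 0.0931 0.0513]
[-0.40633178  0.33797171  0.86684667]
```

Scaled: 0.0421 m is 0.6736, 0.025 m is 0.4.

tcp_steps(steps=[{"finger_gap":0, "xyz":[0.6736, 0.2464, 0]}, {"finger_gap":0, "xyz":[0.6736, 0.2464, 0]}, {"finger_gap":0, "xyz":[0.6736, 0.2464, 0]}, {"finger_gap":0, "xyz":[0.6736, 0.2464, 0]}, {"finger_gap":0, "xyz":[0.6736, 0.248, 0]}, {"finger_gap":0, "xyz":[0.6736, 0.248, 0]}, {"finger_gap":0, "xyz":[0, 0, 0.4]}, {"finger_gap":0, "xyz":[0, 0, 0.32]}, {"finger_gap":0}, {"finger_gap":0}])

```text
time_s: 11.38
ee_pos: [0.4639, 0.2824, 0.1882]
orientation: [0.582, 0.813, 0.0, 0.0]
wrist_force: [-0.5, -1.0, -1.1]
width: 0.0153
gripper_force: 59.5
```

```bash
python3 -c "
from h import *
goal(.4635,.2822,.16,109)
o=observe();print(o['wrist_force']);p=np.array(o['ee_pos'])
f=snap('side','side5');T=snap('top','top5')
k=(proj(f,[p-[0,0,.098],[.4635,.2822,.058]]));print((k-[215,175])*12, (proj(T,[p-[0,0,.098],[.4635,.2822,.058]])-[200,210])*6)
crop('side5','c7',215,175,265,225,12)"
```

```text
t 11.38 p [0.4639 0.2824 0.1882] psi 108.87 tilt [ 0.e+00  8.e-04 -1.e+00] j6 0.15 
now-axes [-0.0001 -0.0004  0.0282] turn -0.0022 after-turn axes [-0.0001 -0.0004  0.0282]
[-0.51160634 -0.95474418 -1.09578977]
[[279.1886173  246.46392292]
 [284.74442193 336.78844357]] [[128.71911913 174.6959022 ]
 [136.35621161 182.42076292]]
```

View pics/c7.png

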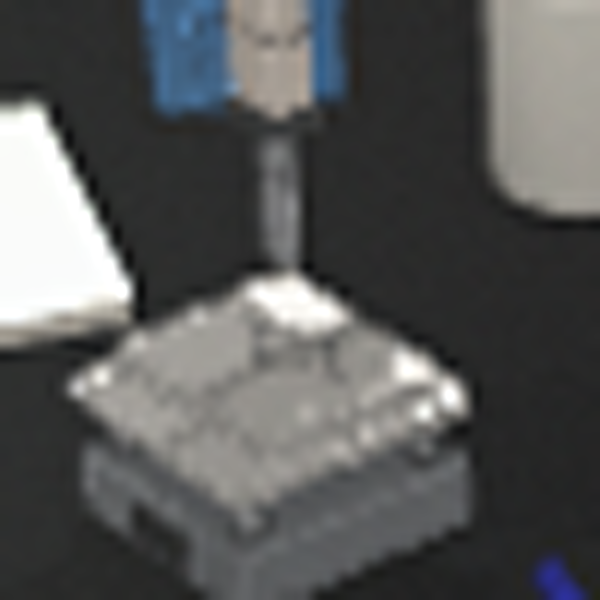

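The tip is at about (283,264), above the ring at about (292,345), with offsets matching the prediction. Going down to just above the table.

Scaled: 0.01 m is 0.16, 0.006 m is 0.096.

tcp_steps(steps=[{"finger_gap":0, "xyz":[0, 0, 0.16]}, {"finger_gap":0, "xyz":[0, 0, 0.16]}, {"finger_gap":0, "xyz":[0, 0, 0.096]}, {"finger_gap":0}, {"finger_gap":0}])

```text
time_s: 12.1
ee_pos: [0.4638, 0.2824, 0.1617]
orientation: [0.581, 0.814, 0.0, 0.0]
wrist_force: [0.5, 0.2, -0.4]
width: 0.0153
gripper_force: 59.5
```

```bash
python3 -c "
from h import *
goal(.4635,.2822,.151,109)
o=observe();print(o['wrist_force']);p=np.array(o['ee_pos'])
f=snap('side','side6')
k=(proj(f,[p-[0,0,.098],[.4635,.2822,.058]]));print((k-[215,180])*14)
crop('side6','c8',215,180,257,222,14)"
```

```text
t 12.1 p [0.4638 0.2824 0.1617] psi 108.96 tilt [-0.e+00  4.e-04 -1.e+00] j6 0.15 
now-axes [-0.0001 -0.0003  0.0107] turn -0.0006 after-turn axes [-0.0001 -0.0003  0.0107]
[ 0.52949381  0.18785038 -0.41869603]
[[331.50491721 303.83219744]
 [332.20182558 322.91985084]]
```

View pics/c8.png

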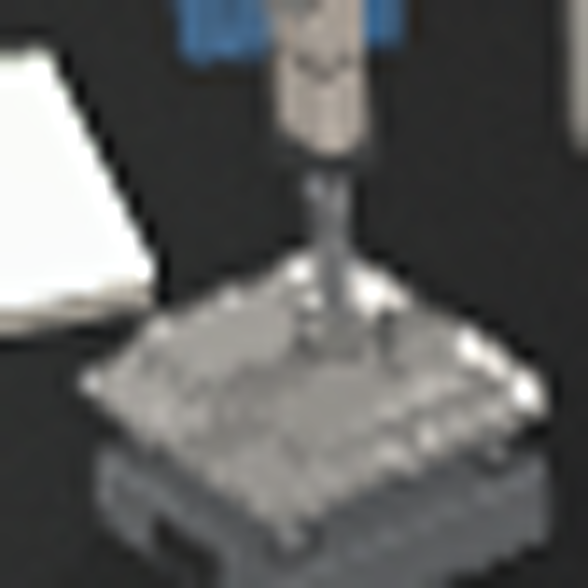

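The blade is inside the ring (tip ≈(337,325), ring centre ≈(345,338)), a nudge of about 1 mm right. Then press.

Scaled: 0.003 m is 0.048, 0.001 m is 0.016.

tcp_steps(steps=[{"finger_gap":0, "xyz":[-0.0112, 0.0128, 0]}, {"finger_gap":0, "xyz":[0, 0, 0.048]}, {"finger_gap":0, "xyz":[0, 0, 0.032]}, {"finger_gap":0, "xyz":[0, 0, 0.032]}, {"finger_gap":0, "xyz":[0, 0, 0.016]}, {"finger_gap":0}, {"finger_gap":0}])

```text
time_s: 13.02
ee_pos: [0.4646, 0.282, 0.1537]
orientation: [0.581, 0.814, 0.0, 0.0]
wrist_force: [-1.2, -0.8, 1.8]
width: 0.0152
gripper_force: 59.8
```

```bash
python3 -c "
from h import *
goal(.4642,.2818,.151,109);print(observe()['wrist_force'])"
```

```text
t 13.03 p [0.4646 0.282  0.1537] psi 108.97 tilt [-1.e-04  1.e-04 -1.e+00] j6 0.15 
now-axes [-0.0001 -0.0004  0.0027] turn -0.0006 after-turn axes [-0.0001 -0.0004  0.0027]
[-1.20490108 -0.84970613  1.76166164]
```

Scaled: 0.001 m is 0.016, 0.0007 m is 0.0112.

tcp_steps(steps=[{"finger_gap":0, "xyz":[0, 0, 0.016]}, {"finger_gap":0, "xyz":[0, 0, 0.016]}, {"finger_gap":0, "xyz":[0, 0, 0.0112]}, {"finger_gap":0}, {"finger_gap":0}, {"finger_gap":0}, {"finger_gap":0}])

```text
time_s: 13.9
ee_pos: [0.4647, 0.282, 0.1508]
orientation: [0.581, 0.814, 0.0, 0.0]
wrist_force: [-1.0, -0.4, 3.7]
width: 0.0156
gripper_force: 59.9
```

```bash
python3 -c "
from h import *
F=[]
for i in range(8):
    f=grab_frame('side');F.append(observe()['wrist_force'])
print(np.mean(F,0),np.std(F,0))
f=snap('side','side7');crop('side7','c9',215,180,257,222,14)
goal(.4642,.2818,.151,109);p=np.array(observe()['ee_pos']);print((proj(f,[p-[0,0,.098]])-[215,180])*14)"
```

```text
[-0.46967049 -0.71920479  3.4221088 ] [0.514607   0.34869607 0.43065562]
t 14.35 p [0.4647 0.282  0.1508] psi 108.96 tilt [-1.e-04  1.e-04 -1.e+00] j6 0.15 
now-axes [-0.     -0.0005 -0.0002] turn -0.0006 after-turn axes [-0.     -0.0005 -0.0002]
[[337.75383326 339.24784597]]
```

View pics/c9.png

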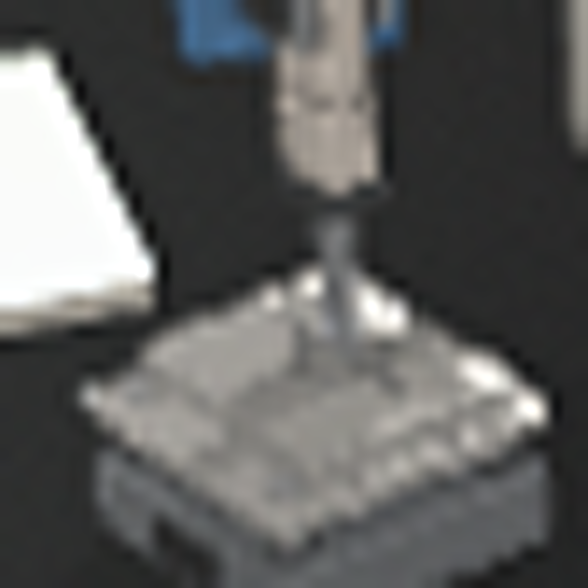

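The table has sunk about 5 mm: its corner dropped about 15–20 px in the crop. The blade stands upright in the ring at about (343,347), under about 4 N. Handing in.

```bash
python3 -c "
from rig import manip
print(manip.job_done())"
```

```text
the job is handed in; nothing more can be done
None
```

I held the probe in the slot at its line for over a second, then handed in with it upright in the ring, pressing the table about 5 mm down at about 4 N; no verdict came back, so whether it passed isn't known yet.

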